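Turn the lino block on the bench hook for the next cut

ROBOT

A 7-joint arm with a two-finger parallel gripper is mounted at the origin on a cart in front of the work surface, level with it; the furniture and walls round the work are solid. World frame = base frame: x ahead of the robot, y to its left, z up, the work surface at z = 0. Lengths are in m, angles in rad, forces in N, time in s.
With the tool pointing down it reaches from about 0.425 to 0.925 m from the base axis. Payload 6.8 kg.
Tool frame: the origin (TCP) lies at the very end of the fingers, on their centre line; the grasp point (between the pads) lies 19 mm behind it (r.tcp_to_grasp is the distance from the TCP to the grasp point, in m); z points along the fingers, y is the line along which they close (so a half turn about z gives the same grasp; the last joint's range is limited). The gripper opens to 85 mm and grips with 20 to 120 N. Pads are 22 mm wide; open, the fingers measure 114 mm over their backs; the gripper's body (76 mm by 85 mm) begins 54 mm behind the grasp point. The pads swing forward as they close: fully open they stand 13 mm farther back than shut.
Start: joints at [-1.24, 0.477, 0.022, 1.555, -0.011, 1.109, -0.083], TCP at [0.287, 0.611, 0.231] pointing down, gripper open.
Joint ranges: [-2.96, 2.96], [-0.34, 2.1], [-1.41, 1.46], [0.24, 2.44], [-1.37, 4.51], [0.17, 1.92], [-2.96, 2.96]. Speed limits (rad/s): [2.39, 2.39, 3.14, 3.14, 3.14, 3.14, 3.14].

INTERFACE

Orientations are given as a rotation vector (axis times angle).
In Python, from bench import r gives the robot as it stands.
- The arm moves only by the tool step_arm, never from a script. Its argument "moves" is a list of rows, each a list of 7 numbers: the shift along the tool's x, y, z in mm, then the turn, a rotation vector about the tool's x, y, z in rad, then the finger opening in mm, from 0 to 85.4. A call has 1 to 8 rows; each row is the pose to reach, as a shift and turn from the pose commanded when the call began, along the tool's axes at that moment; what a row does not reach only later rows make up. A row lasts 1/10 s, in which the tool goes at most 50 mm and 8.59 degrees, less where a joint would pass 70% of its speed; a pose out of reach is approached as far as the arm can. A call with a gripper value outside its range is refused whole. The fingers move at their own pace and stop on an object; "grip_force" is the grip in N (left out, the last holds). Time passes only in rows, so rows that repeat a pose let the fingers close. It gives the time, the measured TCP pose, the force, the opening and the grip force at its end, in the units of the state.
- r.get_obs(): the state, without advancing time (a new reading comes with each control period).
- r.grab_frame(name): name is "scene" or "side" or "wrist"; returns a dict with "image" (480x640x3 uint8, red, green, blue), "depth" (480x640 float32, m along the optical axis (not along the pixel's ray), 0 where there is no reading), "mtx" (3x3 intrinsics, pixels), "k1" (the pictures are not rectified: a ray, as slopes to the right and down, at radius r is drawn at 1 + k1 r^2 times it, then the intrinsics apply), "rvec" (rotation vector, rad) and "tvec" (3), from world to camera coordinates, as OpenCV has them. Camera axes: x right, y down, z forward; pixel columns grow to the right and rows downward; lengths in m; the calibration is good to about 2 mm. A picture is of the moment at which its call begins.
- r.hand_in(): hands the job in; it is judged then, once.
The state is a dict: "clock": time; "joints": joint angles; "qvel": joint speeds; "tau": joint torques, N m; "tcp_pos": TCP position; "orientation": TCP orientation; "contact_force": force on the tool from outside, world axes, zero at the start; "moment": the same for the moment, N m; "grip_width": finger opening in m; "gripper_force": force on a finger pad.
Only numpy, scipy, OpenCV 4.12 (cv2) and the standard library are available. Lean on these libraries where they do the work, as an engineer would, in place of code of your own. Each camera call takes 0.05 s, during which the arm holds its last target. There are 200 camera calls.

TASK

Turn the small lino block that lies on the bench hook straight in front of you (not the one at the right end of the table) so that its short side nearest the round sun in the picture meets the bench hook's raised stop. Push that side squarely up against the stop, leave the block lying flat, picture up and wholly on the board, and do not disturb the bigger lino block or the hand stamp beside it.

Things in the scene. Friction and masses are not known exactly. Their poses are not given: they have to be found in the camera images.
- hook_board: Wooden bench hook straight in front of the robot, fixed (another at the table's right end is scenery): flat board 155 mm (x) by 200 mm (y), 12 mm thick, with a raised stop, a straight bar along its whole +x edge, 18 mm high above the board. Origin: centre of the underside; x points to the stop, z up. The flat of the board runs from x = -78 mm to the stop's face at x = +55 mm; its top is at z = 12 mm.
- stop_face (a point): The point on the bench hook's stop where its face meets the board's top, at the middle of its length (55 mm from the board's origin along its x). Axes as the bench hook's.
- block: The workpiece: the smaller lino block (grey-green lino on pale wood), 80 mm (x) by 60 mm (y), solid 11 mm thick, 0.09 kg, loose, flat on the bench hook, clear of the stop, turned at least 60 degrees wrong. Picture: waves and, near a corner, a round sun. Origin: centre of underside; z up; +x to the short side nearest the sun. Grip its long sides from above; there is room for fingers.
- sun_end (a point): Middle of the block's short side nearest the sun (40 mm from the block's origin along its +x, 5.5 mm above its underside). Axes as the block's.
- big_block: Bystander: the bigger lino block, 90 x 68 x 13 mm, black lino with wavy lines and a sun, loose on the table just to the right of the bench hook (-y of it). Origin: centre of its underside.
- stamp: Bystander: a small wooden hand stamp with a turned knob on top, 34 x 34 mm and 57 mm tall, standing loose on the table behind the bench hook's stop. Origin: centre of its underside.
Not all that is in view belongs to the job. Leave any orange or pink look-alike of the block alone.

How it is judged:
At the end, for the whole second after the job is handed in: The block is at rest, picture up, flat on the board (5 degrees, 4 mm); the middle of its sun-side short side is within 10 mm of the stop's face; it is square to the stop within 10 degrees; its centre is within 70 mm of the board's middle along the stop (x of sun_end in the frame of hook_board between 0.045 and 0.06 m and angle between the x axis of block and the x axis of hook_board, either way round below 0.1745 rad and y of block in the frame of hook_board between -0.07 and 0.07 m and z of block in the frame of hook_board between 0.008 and 0.016 m and angle between block's own z axis and vertical below 0.09 rad and linear speed of block below 0.01 m/s); the robot touches nothing.
It fails at once if the bigger lino block is moved more than 20 mm (distance of big_block from where it was at the start of the episode above 0.02 m).
It fails at once if the hand stamp is moved more than 20 mm (distance of stamp from where it was at the start of the episode above 0.02 m).
It also fails if it takes over 32 s, if anything falls off the work surface, if the arm or the gripper's body presses on something with over 40 N, if the wrist force passes 120 N, or if a joint passes its speed limit or range.

## Working session

There is one attempt and no reset: what is moved stays moved. The work goes in short steps, Python scripts to look and compute and a tool call to move; the robot and the scene stay as the last step left them, time stands still between calls to the robot, and variables do not carry over. Pictures are saved under pics/ and viewed, at most 10 in all, crops included, and the job is handed in when it is done.

Besides the shell and the picture viewer there is one more tool, called after "Emit:" in YAML: its name, and indented under it one key for each argument. step_arm: Moves the arm, as the interface text tells. Its arguments: {"type":"object","properties":{"moves":{"type":"array","items":{"type":"array","items":{"type":"number"}}},"grip_force":{"type":"number"}},"required":["moves"]}

```bash
mkdir -p pics; ls
cat > h.py <<'E'
import numpy as np, cv2
from scipy.spatial.transform import Rotation as R
from bench import r
def ray(f,px):
    K=f["mtx"]; p=np.atleast_2d(px).astype(float)
    D=np.array([f["k1"],0,0,0,0.])
    n=cv2.undistortPoints(p[:,None,:],K,D)[:,0]
    M=R.from_rotvec(np.ravel(f["rvec"])).as_matrix(); t=np.ravel(f["tvec"])
    d=np.c_[n,np.ones(len(n))]@M   # world dirs (depth scaled)
    return -M.T@t, d
def plane(f,px,z):
    c,d=ray(f,px); return c+d*((z-c[2])/d[:,2])[:,None]
def bydepth(f,px):
    c,d=ray(f,px); p=np.atleast_2d(px).round().astype(int)
    return c+d*f["depth"][p[:,1],p[:,0]][:,None]
def proj(f,P):
    return cv2.projectPoints(np.atleast_2d(P).astype(float),np.ravel(f["rvec"]),np.ravel(f["tvec"]),f["mtx"],np.array([f["k1"],0,0,0,0.]))[0][:,0]
E
python3 - <<'E'
from h import *
for n in("scene","side"):
    f=r.grab_frame(n); cv2.imwrite(f"pics/{n}0.png",f["image"][:,:,::-1]); print(n,ray(f,[[320,240]])[0])
o=r.get_obs(); print(o["tcp_pos"],o["orientation"],o["clock"],o["joints"])
E
```

```text
pics
scene [ 0.04913383 -0.92446968  0.45480629]
side [ 0.31514506 -0.9197755   0.42247757]
[0.28656722 0.61056934 0.23040531] [-6.83671452e-01 -3.06604046e+00  2.57291311e-03] 0.1 [-1.24007172  0.47775292  0.02232741  1.55633725 -0.01150498  1.1092878
 -0.08309237]
```

View pics/scene0.png

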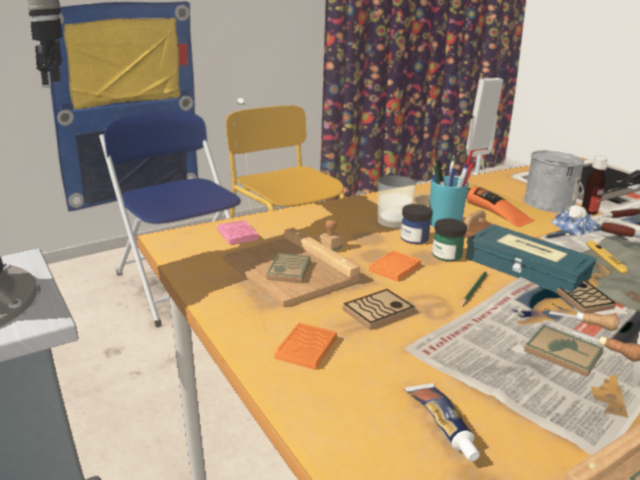

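View pics/side0.png

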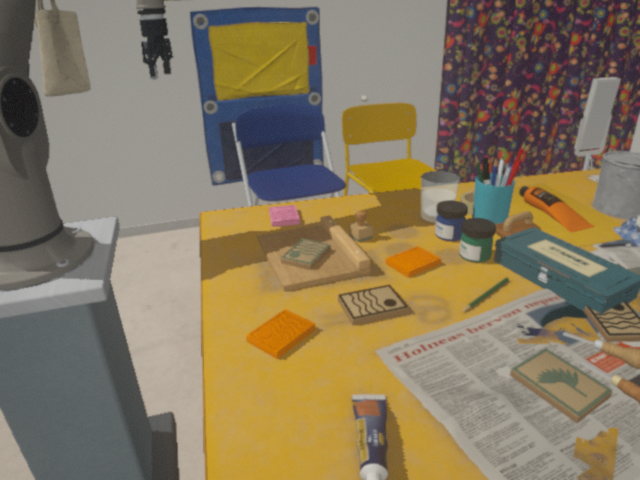

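Scene candidates: the grey-green block on the hook at (289,267), my choice. The others are the orange blocks at (307,345) and (395,265), pink at (238,232), the big black block at (380,308), the green leaf block at (563,350) and a black block at (590,295). In the side view the chosen block is at (305,253), the stop runs about (335,228) to (370,270), and the stamp is at (361,228).

Run:
```python
from h import *
ims=[]
F={}
for n,px in(("scene",(289,267)),("side",(305,253))):
    f=r.grab_frame(n); F[n]=f
    print(n,"depth pt",bydepth(f,[px]))
    x,y=px; c=f["image"][y-40:y+40,x-60:x+90,::-1]
    ims.append(cv2.resize(c,None,fx=5,fy=3.7*5/5*1.0 if 0 else 3.7,interpolation=cv2.INTER_CUBIC))
cv2.imwrite("pics/crop1.png",np.vstack(ims))
# two-ray triangulation of block centre & stop end
def tri(a,b):
    A=np.zeros((3,3));v=np.zeros(3)
    for n,p in(("scene",a),("side",b)):
        c,d=ray(F[n],[p]);d=d[0]/np.linalg.norm(d[0]);Q=np.eye(3)-np.outer(d,d);A+=Q;v+=Q@c
    return np.linalg.solve(A,v)
print(tri((289,267),(305,253)))
```

```text
scene depth pt [[ 0.49618137 -0.2062283   0.02320303]]
side depth pt [[ 0.49656798 -0.20571708  0.02236658]]
[ 0.49657592 -0.20566595  0.02259934]
```

View pics/crop1.png

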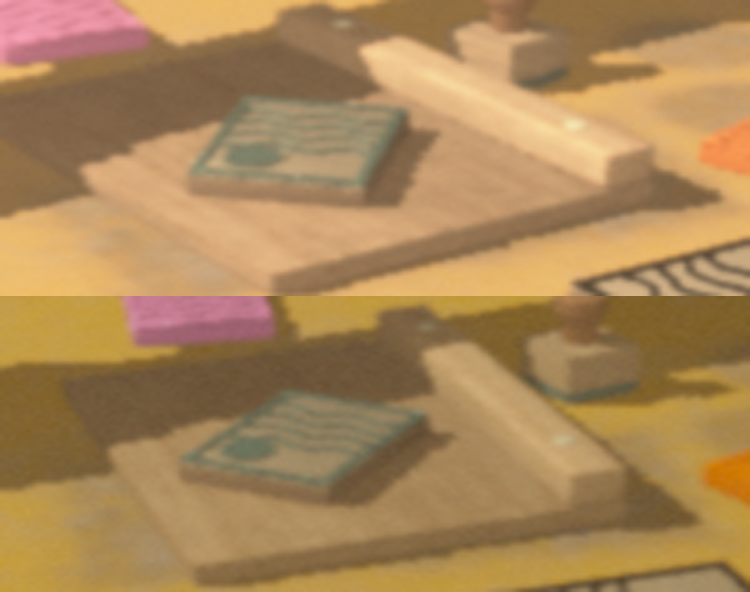

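Run:
```python
from h import *
def un(p,o,dy): p=np.array(p,float); p[:,1]-=dy; return p/[5,3.7]+o-[0.4,0.36]
S={"scene":(([229,227]),0,[(245,97),(410,108),(365,187),(190,180)],(253,153),[(283,15),(365,50),(607,168)],[(652,150)],[(78,172),(272,282)]),
"side":(([245,213]),296,[(290,392),(427,413),(332,487),(183,460)],(248,447),[(382,325),(425,352),(567,480)],[(622,465)],[(108,455),(195,572)])}
np.set_printoptions(precision=4,suppress=True)
for n,(o,dy,c,s,st,st2,bd) in S.items():
    f=r.grab_frame(n); P=plane(f,un(c,o,dy),.023); print(n,P[:,:2].tolist(),"sides",np.linalg.norm(np.roll(P,-1,0)-P,axis=1),"cen",P.mean(0))
    print("sun",plane(f,un([s],o,dy),.023)); q=plane(f,un(st+st2,o,dy),.030); print("stop top",q)
    e=q[2]-q[1]; print("stop dir deg",np.degrees(np.arctan2(e[1],e[0]))); b=plane(f,un(bd,o,dy),.012);print("board near edge",b)
```

```text
scene [[0.5080826384756026, -0.14876389723201766], [0.551306503520934, -0.18894810544660978], [0.4947274651672766, -0.24739607782367323], [0.4495606935885481, -0.2122279292478122]] sides [0.059  0.0813 0.0572 0.0863] cen [ 0.5009 -0.1993  0.023 ]
sun [[ 0.4805 -0.2005  0.023 ]]
stop top [[ 0.5625 -0.0853  0.03  ]
 [ 0.5655 -0.1378  0.03  ]
 [ 0.5645 -0.2847  0.03  ]
 [ 0.588  -0.2786  0.03  ]]
stop dir deg -90.37392620005483
board near edge [[ 0.4314 -0.1678  0.012 ]
 [ 0.4364 -0.2854  0.012 ]]
side [[0.5071543055848704, -0.15058793061493125], [0.5485007916868304, -0.1900381038833604], [0.4952263390901197, -0.24885496989393052], [0.4530510599437792, -0.20676641186318478]] sides [0.0571 0.0794 0.0596 0.078 ] cen [ 0.501  -0.1991  0.023 ]
sun [[ 0.4778 -0.202   0.023 ]]
stop top [[ 0.5596 -0.099   0.03  ]
 [ 0.5652 -0.1371  0.03  ]
 [ 0.5681 -0.281   0.03  ]
 [ 0.5907 -0.2744  0.03  ]]
stop dir deg -88.8529253647902
board near edge [[ 0.4322 -0.173   0.012 ]
 [ 0.438  -0.2867  0.012 ]]
```

Both views agree. The block top is at z≈0.023 with its centre at (0.501,-0.199). The long axis lies at 46.6°, and the sun end points to about -133°. The stop face is at x≈0.5665, running along y. I'll move above it, turning the tool's y axis to -43°.

Emit:
step_arm:
  moves:
    - [-319, -249, -20, 0, 0, 0.9, 85]
    - [-319, -249, -20, 0, 0, 0.9, 85]
    - [-319, -249, -20, 0, 0, 0.9, 85]
    - [-319, -249, -20, 0, 0, 0.9, 85]
    - [-319, -249, -20, 0, 0, 0.9, 85]
    - [-319, -249, -20, 0, 0, 0.9, 85]
    - [-319, -249, -20, 0, 0, 0.9, 85]
    - [-319, -249, -20, 0, 0, 0.9, 85]

```text
clock: 1.1
tcp_pos: [0.468, 0.2529, 0.2514]
orientation: [-1.949, -2.464, -0.001]
contact_force: [0.5, 0.1, 0.9]
grip_width: 0.0849
gripper_force: 0.0
```

```bash
cat >> h.py <<'E'
def go(target,yaw,show=True):
    """tool-frame shift (mm) and turn to reach target with tool y at world yaw (deg), pointing down"""
    o=r.get_obs(); M=R.from_rotvec(o["orientation"])
    t=np.radians(yaw); y=np.array([np.cos(t),np.sin(t),0]); z=np.array([0,0,-1.]); G=np.c_[np.cross(y,z),y,z]
    d=M.inv().apply(np.array(target)-o["tcp_pos"])*1000; w=(M.inv()*R.from_matrix(G)).as_rotvec()
    yy=M.as_matrix()[:,1]
    print("tcp",o["tcp_pos"].round(4),"yaw",np.degrees(np.arctan2(yy[1],yy[0])).round(1),"F",np.round(o["contact_force"],1),"w",round(o["grip_width"],4),"t",o["clock"],"j7",round(o["joints"][6],2))
    print("shift",d.round(1),"turn",w.round(3))
E
python3 -c "
from h import *
go([.5,-.2,.2],-43.4)"
```

```text
tcp [0.468  0.2529 0.2514] yaw 13.3 F [0.5 0.1 0.9] w 0.0849 t 1.1 j7 -0.29
shift [-448.2  -73.    51.2] turn [ 0.    -0.001  0.99 ]
```

Emit:
step_arm:
  moves:
    - [-448, -73, 51, 0, 0, 0.99, 85]
    - [-448, -73, 51, 0, 0, 0.99, 85]
    - [-448, -73, 51, 0, 0, 0.99, 85]
    - [-448, -73, 51, 0, 0, 0.99, 85]
    - [-448, -73, 51, 0, 0, 0.99, 85]
    - [-448, -73, 51, 0, 0, 0.99, 85]
    - [-448, -73, 51, 0, 0, 0.99, 85]
    - [-448, -73, 51, 0, 0, 0.99, 85]

```text
clock: 1.9
tcp_pos: [0.4954, -0.1435, 0.2065]
orientation: [2.887, 1.239, 0.002]
contact_force: [1.7, -0.3, -1.0]
grip_width: 0.085
gripper_force: 0.0
```

```bash
python3 -c "
from h import *
go([.5,-.2,.2],-43.4)
f=r.grab_frame('wrist'); cv2.imwrite('pics/w1.png',f['image'][:,:,::-1]); print(ray(f,[[320,240]]), proj(f,[[.5,-.2,.023]]))"
```

```text
tcp [ 0.4954 -0.1435  0.2065] yaw -43.5 F [ 1.7 -0.3 -1. ] w 0.085 t 1.9 j7 -0.37
shift [-37.8  42.3   6.5] turn [ 0.001 -0.001 -0.002]
(array([ 0.55192918, -0.08519969,  0.34978374]), array([[-0.20371695, -0.22301892, -0.95345099]])) [[364.10266121 256.55218689]]
```

View pics/w1.png

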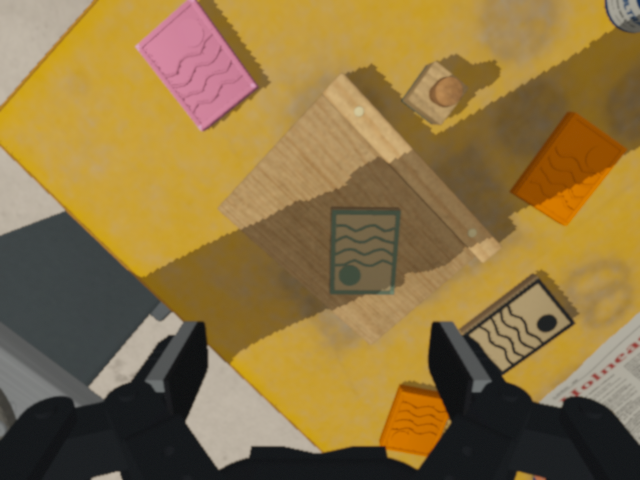

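The wrist view shows the grey-green block with corners (331,208), (400,208), (396,293) and (330,293). The sun at (348,275) is by its lower short side. The front top edge of the stop runs from (325,92) to (486,262). The big block is clear at (520,325) and the stamp at (435,92).

Run:
```python
from h import *
np.set_printoptions(precision=4,suppress=True)
f=r.grab_frame('wrist')
P=plane(f,[(331,208),(400,208),(396,293),(330,293)],.023); print(P,P.mean(0),np.linalg.norm(np.roll(P,-1,0)-P,axis=1))
a=(P[2]+P[3]-P[0]-P[1]); print("block x yaw",np.degrees(np.arctan2(a[1],a[0])))
print("height",bydepth(f,[(365,250),(300,240),(350,110)]))
S=plane(f,[(325,92),(486,262)],.030); e=S[1]-S[0]; print("stop",S,np.degrees(np.arctan2(e[1],e[0])))
S=plane(f,[(344,74),(498,240)],.030); e=S[1]-S[0]; print("stop back",S,np.degrees(np.arctan2(e[1],e[0])))
B=plane(f,[(219,210),(372,343)],.012); print("board near",B)
print("stamp/big",plane(f,[(427,105),(515,325)],.013))
go([.501,-.199,.06],-43)
```

```text
[[ 0.5076 -0.1581  0.023 ]
 [ 0.5502 -0.1993  0.023 ]
 [ 0.4957 -0.2583  0.023 ]
 [ 0.4519 -0.2157  0.023 ]] [ 0.5014 -0.2079  0.023 ] [0.0592 0.0803 0.061  0.0801]
block x yaw -133.38995804900927
height [[ 0.5033 -0.2064  0.0243]
 [ 0.4656 -0.1622  0.0124]
 [ 0.5726 -0.1105  0.0306]]
stop [[ 0.5677 -0.0876  0.03  ]
 [ 0.5736 -0.2874  0.03  ]] -88.29404913710216
stop back [[ 0.5868 -0.0883  0.03  ]
 [ 0.5933 -0.278   0.03  ]] -88.04347709059842
board near [[ 0.4335 -0.0925  0.012 ]
 [ 0.4409 -0.2892  0.012 ]]
stamp/big [[ 0.6217 -0.1521  0.013 ]
 [ 0.5561 -0.3723  0.013 ]]
tcp [ 0.4941 -0.1496  0.2065] yaw -44.1 F [-1.   0.9 -0.1] w 0.0848 t 2.0 j7 -0.37
shift [-30.3  38.9 146.7] turn [ 0.003  0.002 -0.019]
```

Emit:
step_arm:
  moves:
    - [-31, 40, 47, 0, 0, -0.01, 85]
    - [-31, 40, 97, 0, 0, -0.01, 85]
    - [-31, 40, 127, 0, 0, -0.01, 85]
    - [-31, 40, 137, 0, 0, -0.01, 85]
    - [-31, 40, 137, 0, 0, -0.01, 85]
    - [-31, 40, 137, 0, 0, -0.01, 85]

```text
clock: 2.6
tcp_pos: [0.5044, -0.1917, 0.0711]
orientation: [2.878, 1.257, 0.003]
contact_force: [-1.1, -1.1, 0.4]
grip_width: 0.0849
gripper_force: 0.0
```

Run:
```python
from h import *
f=r.grab_frame('wrist'); cv2.imwrite('pics/w2.png',f['image'][:,:,::-1]); print(proj(f,[[.502,-.201,.023]]))
go([.502,-.201,.012],-43.4)
```

```text
[[324.50548387 291.3893398 ]]
tcp [ 0.5048 -0.1917  0.0715] yaw -42.8 F [ 0.4 -0.2  0.6] w 0.0847 t 2.65 j7 -0.09
shift [-8.9  4.1 59.5] turn [ 0.003 -0.002  0.01 ]
```

View pics/w2.png

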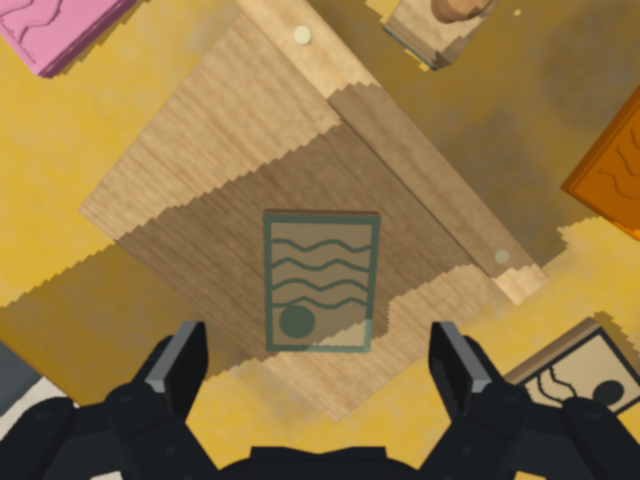

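The sun at (297,322) lies beside the lower short side, so that is the sun end. The block's top corners are (264,213), (380,213), (371,352) and (267,352), and it sits centred between the fingers.

Run:
```python
from h import *
np.set_printoptions(precision=4,suppress=True)
f=r.grab_frame('wrist')
P=plane(f,[(264,213),(380,213),(371,352),(267,352)],.023); print(P.mean(0),np.linalg.norm(np.roll(P,-1,0)-P,axis=1))
a=(P[2]+P[3]-P[0]-P[1]); print("block x yaw",np.degrees(np.arctan2(a[1],a[0])))
S=plane(f,[(330,104),(513,304)],.030); e=S[1]-S[0]; print("stop",S,np.degrees(np.arctan2(e[1],e[0])))
S=plane(f,[(340,125),(497,292)],.012); e=S[1]-S[0]; print("stop foot",S,np.degrees(np.arctan2(e[1],e[0])))
c=P.mean(0); go([c[0],c[1],.011],-43.2)
```

```text
[ 0.5025 -0.1978  0.023 ] [0.0586 0.0815 0.0595 0.0814]
block x yaw -133.80748791058738
stop [[ 0.5682 -0.1327  0.03  ]
 [ 0.5726 -0.2722  0.03  ]] -88.18787882200922
stop foot [[ 0.566  -0.1434  0.012 ]
 [ 0.5713 -0.273   0.012 ]] -87.64991099939726
tcp [ 0.5049 -0.1917  0.0716] yaw -42.8 F [ 0.3  0.4 -0.3] w 0.0853 t 2.7 j7 -0.09
shift [-6.2  2.2 60.6] turn [ 0.003 -0.002  0.007]
```

Emit:
step_arm:
  moves:
    - [-6, 2, 25, 0, 0, 0.008, 85]
    - [-6, 2, 45, 0, 0, 0.008, 85]
    - [-6, 2, 57, 0, 0, 0.008, 85]
    - [-6, 2, 62, 0, 0, 0.008, 85]
    - [-6, 2, 62, 0, 0, 0.008, 85]
    - [-6, 2, 62, 0, 0, 0.008, 70]
  grip_force: 40

```text
clock: 3.3
tcp_pos: [0.5013, -0.1977, 0.0083]
orientation: [2.884, 1.245, 0.002]
contact_force: [0.3, -0.6, -0.3]
grip_width: 0.0729
gripper_force: 0.0
```

Emit:
step_arm:
  moves:
    - [0, 0, 0, 0, 0, 0, 50]
    - [0, 0, 0, 0, 0, 0, 50]
    - [0, 0, 0, 0, 0, 0, 50]
    - [0, 0, 0, 0, 0, 0, 50]
    - [0, 0, 0, 0, 0, 0, 50]

```text
clock: 3.8
tcp_pos: [0.5013, -0.1977, 0.0084]
orientation: [2.884, 1.244, 0.002]
contact_force: [-0.9, 0.3, 5.6]
grip_width: 0.0588
gripper_force: 42.6
```

Gripped at 59 mm. Next I lift it and begin the turn.

Emit:
step_arm:
  moves:
    - [0, 0, -20, 0, 0, 0, 50]
    - [0, 0, -50, 0, 0, 0, 50]
    - [0, 0, -50, 0, 0, -0.1, 50]
    - [0, 0, -50, 0, 0, -0.25, 50]
    - [0, 0, -50, 0, 0, -0.4, 50]
    - [0, 0, -50, 0, 0, -0.55, 50]
    - [0, 0, -50, 0, 0, -0.7, 50]
    - [0, 0, -50, 0, 0, -0.8, 50]

```text
clock: 4.6
tcp_pos: [0.5006, -0.1977, 0.0578]
orientation: [2.166, 2.275, 0.0]
contact_force: [-0.7, 0.3, -0.9]
grip_width: 0.0584
gripper_force: 44.3
```

Emit:
step_arm:
  moves:
    - [0, 0, 0, 0, 0, -0.12, 50]
    - [0, 0, 0, 0, 0, -0.27, 50]
    - [0, 0, 0, 0, 0, -0.42, 50]
    - [0, 0, 0, 0, 0, -0.57, 50]
    - [0, 0, 0, 0, 0, -0.7, 50]
    - [0, 0, 0, 0, 0, -0.8, 50]

```text
clock: 5.2
tcp_pos: [0.5005, -0.1978, 0.0578]
orientation: [1.11, 2.939, -0.0]
contact_force: [-0.5, 0.4, -1.7]
grip_width: 0.0593
gripper_force: 44.3
```

Run:
```python
from h import *
go([.52,-.19,.0585],92)
```

```text
tcp [ 0.5005 -0.1978  0.0578] yaw 48.6 F [-0.5  0.4 -1.7] w 0.0593 t 5.2 j7 1.2
shift [-9.5 18.7 -0.7] turn [-0.     0.001 -0.757]
```

Emit:
step_arm:
  moves:
    - [-2, 5, 0, 0, 0, -0.14, 50]
    - [-4, 10, 0, 0, 0, -0.28, 50]
    - [-7, 16, 0, 0, 0, -0.42, 50]
    - [-7, 16, 0, 0, 0, -0.56, 50]
    - [-7, 16, 0, 0, 0, -0.68, 50]
    - [-7, 16, 0, 0, 0, -0.757, 50]
    - [-7, 16, 0, 0, 0, -0.757, 50]
    - [-7, 16, 0, 0, 0, -0.757, 50]

```text
clock: 6.0
tcp_pos: [0.5164, -0.1904, 0.0576]
orientation: [-0.043, 3.141, -0.0]
contact_force: [-0.4, -0.1, -1.7]
grip_width: 0.059
gripper_force: 44.2
```

Run:
```python
from h import *
go([.517,-.19,.0095],92)
f=r.grab_frame('wrist'); cv2.imwrite('pics/w3.png',f['image'][:,:,::-1])
f=r.grab_frame('side'); cv2.imwrite('pics/s3.png',cv2.resize(f['image'][180:320,220:420,::-1],None,fx=4,fy=4))
```

```text
tcp [ 0.5164 -0.1904  0.0576] yaw 91.6 F [-0.4 -0.1 -1.7] w 0.059 t 6.0 j7 1.79
shift [-0.7  0.4 48.1] turn [-0.     0.    -0.007]
```

View pics/w3.png

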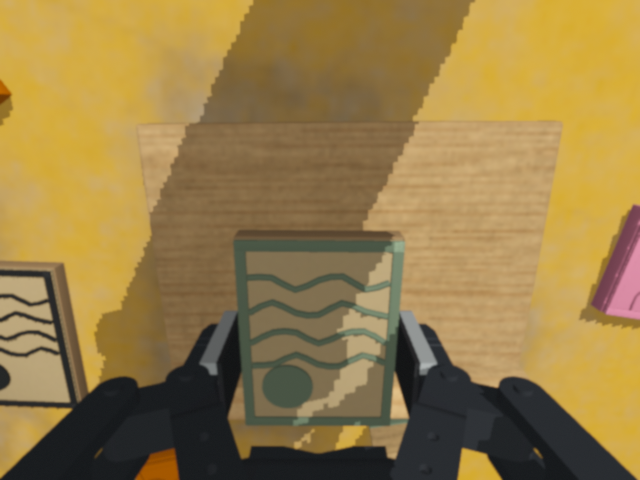

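View pics/s3.png

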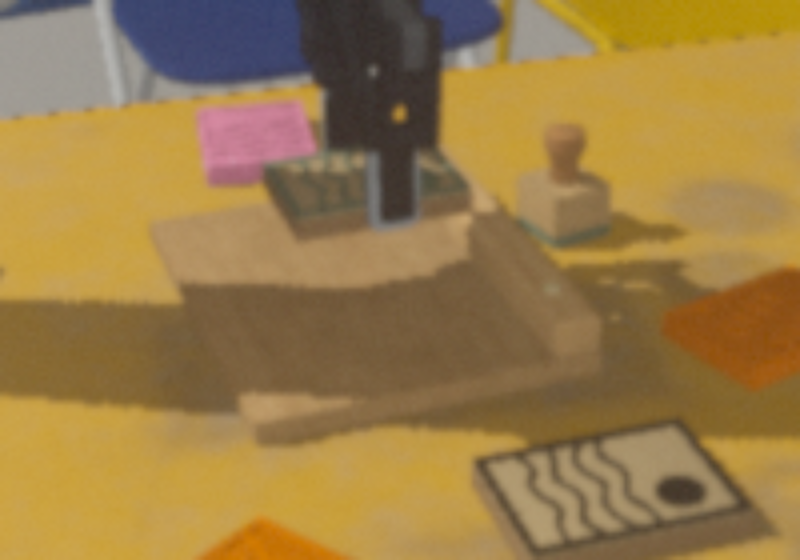

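The wrist view shows the block square to the board's near edge (138,125)–(560,122), with the sun at (288,386) on the stop side. In the side crop it hangs clear of the stop. The big block and the stamp have not moved. Next I lower it and push forward (tool -x is world +x).

Emit:
step_arm:
  moves:
    - [0, 0, 20, 0, 0, -0.007, 50]
    - [0, 0, 38, 0, 0, -0.007, 50]
    - [0, 0, 45, 0, 0, -0.007, 50]
    - [0, 0, 48.5, 0, 0, -0.007, 50]
    - [0, 0, 48.5, 0, 0, -0.007, 50]

```text
clock: 6.6
tcp_pos: [0.5165, -0.1902, 0.0091]
orientation: [0.058, -3.141, 0.0]
contact_force: [0.2, -0.4, -0.9]
grip_width: 0.0586
gripper_force: 44.2
```

Emit:
step_arm:
  moves:
    - [-3, 0, 0, 0, 0, 0, 50]
    - [-6, 0, 0, 0, 0, 0, 50]
    - [-8, 0, 0, 0, 0, 0, 50]
    - [-9, 0, 0, 0, 0, 0, 50]
    - [-10, 0, 0, 0, 0, 0, 50]

```text
clock: 7.1
tcp_pos: [0.5265, -0.1899, 0.0089]
orientation: [-0.058, 3.141, 0.0]
contact_force: [0.4, -0.1, -0.2]
grip_width: 0.059
gripper_force: 44.2
```

No contact yet, so I'll go on in 1 mm rows.

Emit:
step_arm:
  moves:
    - [-1, 0, 0, 0, 0, 0, 50]
    - [-2, 0, 0, 0, 0, 0, 50]
    - [-2.5, 0, 0, 0, 0, 0, 50]

```text
clock: 7.4
tcp_pos: [0.5289, -0.1898, 0.0089]
orientation: [0.058, -3.141, -0.0]
contact_force: [-0.0, -0.6, -0.9]
grip_width: 0.0586
gripper_force: 44.2
```

Emit:
step_arm:
  moves:
    - [-1, 0, 0, 0, 0, 0, 50]
    - [-2, 0, 0, 0, 0, 0, 50]

```text
clock: 7.6
tcp_pos: [0.5309, -0.1897, 0.0089]
orientation: [0.058, -3.141, -0.0]
contact_force: [-0.1, -1.0, -0.7]
grip_width: 0.059
gripper_force: 44.2
```

Emit:
step_arm:
  moves:
    - [-1, 0, 0, 0, 0, 0, 50]
    - [-2, 0, 0, 0, 0, 0, 50]

```text
clock: 7.8
tcp_pos: [0.5312, -0.1897, 0.0085]
orientation: [0.058, -3.138, -0.0]
contact_force: [-5.4, -0.5, 2.4]
grip_width: 0.0586
gripper_force: 44.6
```

Emit:
step_arm:
  moves:
    - [-1, 0, 0, 0, 0, 0, 50]
    - [-1.5, 0, 0, 0, 0, 0, 50]

```text
clock: 8.0
tcp_pos: [0.5312, -0.1897, 0.0084]
orientation: [0.058, -3.135, -0.001]
contact_force: [-9.0, 0.3, 7.2]
grip_width: 0.0589
gripper_force: 45.1
```

The block is seated against the stop: TCP x stalls at 0.531 and the reaction force is rising. I'll relax the load and then release.

Emit:
step_arm:
  moves:
    - [2, 0, 0, 0, 0, 0, 50]
    - [3, 0, 0, 0, 0, 0, 58]
    - [3, 0, 0, 0, 0, 0, 70]
    - [3, 0, 0, 0, 0, 0, 85]
    - [3, 0, 0, 0, 0, 0, 85]
    - [3, 0, 0, 0, 0, 0, 85]
    - [3, 0, 0, 0, 0, 0, 85]

```text
clock: 8.7
tcp_pos: [0.5316, -0.1897, 0.009]
orientation: [-0.058, 3.141, -0.0]
contact_force: [-0.6, -0.4, 0.5]
grip_width: 0.0852
gripper_force: 0.0
```

Emit:
step_arm:
  moves:
    - [0, 0, -10, 0, 0, 0, 85]
    - [0, 0, -30, 0, 0, 0, 85]
    - [0, 0, -70, 0, 0, 0, 85]
    - [0, 0, -110, 0, 0, 0, 85]
    - [15, 0, -140, 0, 0, 0, 85]
    - [30, 0, -150, 0, 0, 0, 85]
    - [30, 0, -150, 0, 0, 0, 85]
    - [30, 0, -150, 0, 0, 0, 85]

```text
clock: 9.5
tcp_pos: [0.5016, -0.1908, 0.1592]
orientation: [-0.058, 3.14, -0.0]
contact_force: [-0.4, 0.2, 0.0]
grip_width: 0.0848
gripper_force: 0.0
```

Run:
```python
from h import *
go([.5,-.19,.16],92)
a=r.grab_frame('wrist')['image'][:,:,::-1]
b=cv2.resize(r.grab_frame('side')['image'][200:290,230:400,::-1],(640,340))
cv2.imwrite('pics/end.png',cv2.resize(np.vstack([a,b]),None,fx=.73,fy=.73)); cv2.imwrite('pics/wend.png',a)
```

```text
tcp [ 0.5016 -0.1908  0.1592] yaw 92.1 F [-0.4  0.2  0. ] w 0.0848 t 9.5 j7 1.82
shift [ 1.5  0.9 -0.8] turn [-0.     0.001  0.002]
```

View pics/end.png

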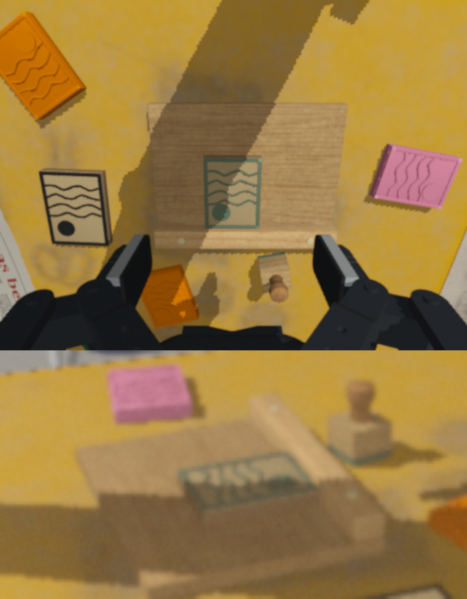

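The end view shows the block square on the board, with the sun at (220,212) against the stop. The bystanders look unmoved. I'll make a quick numerical check before handing in.

Run:
```python
from h import *
np.set_printoptions(precision=4,suppress=True)
f=r.grab_frame('wrist'); s=1/.73
print("block",plane(f,np.array([(205,156),(261,156),(259,229),(205,228)])*s,.023))
print("stop top",plane(f,np.array([(157,232),(337,236)])*s,.030)); print("z",bydepth(f,np.array([(225,180),(245,210),(280,150)])*s))
```

```text
block [[ 0.4889 -0.2191  0.023 ]
 [ 0.4867 -0.1629  0.023 ]
 [ 0.5687 -0.1593  0.023 ]
 [ 0.5697 -0.2185  0.023 ]]
stop top [[ 0.5728 -0.2694  0.03  ]
 [ 0.5704 -0.0752  0.03  ]]
z [[ 0.5132 -0.1982  0.024 ]
 [ 0.546  -0.1759  0.0242]
 [ 0.4824 -0.1423  0.0114]]
```

The sun end is within about 3 mm of the stop, square to it, and the block lies flat with its top at about 24 mm.

```bash
python3 -c "
from bench import r
print(r.hand_in())"
```

```text
the job is handed in; nothing more can be done
None
```

I turned the small lino block about 135° and pushed its sun-side short end up against the bench hook's stop (within about 3 mm); it lies square, flat and picture up on the board, the bigger block and the stamp looked unmoved in the last pictures, and I handed the job in at about 10 s, with no verdict returned.

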